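# Finish loading a label printer

## Task

A new label roll has been dropped into the label printer. Push the sliding roll guide up against the roll until the roll is snug between the two guides, then swing the lid over and press it down until it latches fully shut, then press the feed button all the way in and let it come up again. Everything is done by pushing with the fingertips: lift nothing, leave the roll lying in the printer, and do not disturb the things round it.

Things in the scene. Friction and masses are not known exactly. Their poses are not given: they have to be found in the camera images.
- printer: fixed desktop label printer, grey base 190 mm deep (x), 170 wide (y), 72 high, black hinged lid. Origin on the desk under its middle; x points from front to back, y to its left, z up; the front faces the robot within 0.35 rad. Open bay at x -50 to +90 mm, its rims 72 mm high; flat front deck at x -95 to -50, 72 mm high. Fixed left guide: inner face at y +48 mm, top 84 mm high.
- label_roll: white label roll in the bay, 76 mm across, 60 mm wide, 0.13 to 0.25 kg, loose on two smooth bars, with a short paper strip to the front deck. Origin at its centre (printer x +15 mm, z 50 mm); own y along the printer's y. Slides along y when the guide pushes it; snug, its centre is at printer y +18 mm.
- guide (a joint): slide of the right-hand roll guide, a light 68 mm disc with an upright finger tab, at printer x +15 mm. In m: 0 = fully right, inner face at printer y -62 mm; grows to the left (+y). About 0.050 when the roll is snug between the guides. Friction 2 N, stays where it is left.
- guide_tab (a point): middle of the top edge of the guide's finger tab, on its right-hand (outer) face; the tab is 28 mm wide along x, 6 mm thick along y, and stands up to 104 mm above the desk, 32 mm above the rims of the bay. Push on this outer face towards +y of the printer.
- lid (a joint): lid hinge in rad: 0 = shut and latched, about 1.6 = standing upright (the start). Stiff (0.25 N m), stays where it is left. At about 0.1 rad two hooks meet a sprung catch; 6 to 12 N down near the front edge snaps it past (least if the fingers follow the lid's arc), and it stays shut.
- lid_hinge (a point): middle of the lid's hinge axis (along the printer's y), printer x +90 mm, 72 mm above the desk. The shut lid reaches 140 mm from here to the front and 50 mm higher; it is 170 mm wide, hollow below. When open its outer face looks to the back, away from the robot.
- lid_press (a point): point on the middle of the lid's outer face (the upper face when shut), 105 mm forward of the hinge axis and 50 mm above it when shut. The face is flat up to 120 mm from the hinge, then a bevel to the front edge.
- feed_button (a joint): travel of the feed button in m: 0 = up, 0.005 = fully in; spring, 4 N fully in, comes back by itself.
- feed_button_top (a point): centre of the top of the round white feed button, 18 mm across, on the right of the printer's front deck (printer x -67.5, y -58 mm), 8 mm above the deck (80 mm above the desk), the centre 17 mm in front of the shut lid; pressed straight down.
- spare_roll: bystander: spare label roll, 76 mm across, 60 mm high, standing on its flat end on the desk to the right of the printer; origin under its centre.
- stapler: bystander: stapler, 150 x 34 x 42 mm, to the left of the printer; origin under its centre, long axis its own x.
- box_cutter: bystander: box cutter, 22 x 148 x 21 mm, to the right of the printer; origin under its centre, long axis its own y.
There are look-alikes about, which are no part of the job. What is shaped like the label_roll but blue or purple is not meant.

How it is judged (in metres and radians):
On the way, in this order (a step that is already met when the one before it is completed fails the run):
1. the guide has been pushed up to the roll, which is snug between the guides (value of joint guide above 0.0475 m and y of label_roll in the frame of printer above 0.0155 m and value of joint lid above 0.5 rad), for 0.2 s.
2. the lid is shut and latched (value of joint lid below 0.02 rad), for 0.3 s.
3. the feed button is pressed in with the lid shut (value of joint feed_button above 0.0035 m and value of joint lid below 0.02 rad), for 0.05 s.
At the end, for the whole second after the job is handed in: The lid is latched within 0.02 rad of shut, the guide holds the roll against the fixed guide with less than 2.5 mm of play, the roll lies at rest in the printer, and the feed button, pressed in at least 3.5 mm after the lid was shut, is up again (value of joint lid below 0.02 rad and value of joint guide above 0.0475 m and y of label_roll in the frame of printer above 0.0155 m and z of label_roll in the frame of printer below 0.055 m and value of joint feed_button below 0.0015 m and linear speed of label_roll below 0.01 m/s); the robot touches nothing.
It fails at once if the roll is lifted out of its seat (z of label_roll in the frame of printer above 0.06 m).
It fails at once if the feed button is pressed while the lid is open (value of joint feed_button above 0.0035 m and value of joint lid above 0.06 rad).
It fails at once if the spare roll is moved or lifted (distance of spare_roll from where it was at the start of the episode above 0.02 m).
It fails at once if the stapler is moved or lifted (distance of stapler from where it was at the start of the episode above 0.02 m).
It fails at once if the box cutter is moved or lifted (distance of box_cutter from where it was at the start of the episode above 0.02 m).
It also fails if it takes over 64 s, if anything falls off the work surface, if the arm or the gripper's body presses on something with over 40 N, if the wrist force passes 120 N, or if a joint passes its speed limit or range.

## Robot

A 6-joint arm with a two-finger parallel gripper is mounted at the origin on a cart in front of the work surface, level with it; the furniture and walls round the work are solid. World frame = base frame: x ahead of the robot, y to its left, z up, the work surface at z = 0. Lengths are in mm, angles in rad, forces in N, time in s.
With the tool pointing down it reaches from about 300 to 875 mm from the base axis. Payload 6.4 kg.
Tool frame: the origin (TCP) lies midway between the tips of the shut fingers; the grasp point (between the pads) lies 19 mm behind it; y points along the fingers, z is the direction in which the jaws open and shut, and the axes are right-handed (so a half turn about y gives the same grasp; the last joint's range is limited). The gripper opens to 88 mm and grips with 3 to 60 N. Pads are 18 mm wide; open, the fingers measure 123 mm over their backs; the gripper's body (75 mm by 187 mm) begins 45 mm behind the grasp point.
Start: joints at [-1.469, 0.181, 1.607, -0, 1.354, -0.206], TCP at [174.22, -547.986, 238.714] pointing down, gripper open.
Joint ranges: [-2.99, 2.99], [-0.89, 2.07], [0.3, 2.58], [-1.14, 4.28], [0, 2.63], [-3.12, 3.12]. Speed limits (rad/s): [2.57, 2.57, 3.01, 3.14, 3.14, 3.14].

## Interface

Orientations are given as [roll, pitch, yaw] about the fixed x, y, z axes, in that order (R = Rz(yaw) Ry(pitch) Rx(roll)).
In Python, from plant import bot gives the robot as it stands.
- The arm moves only by the tool drive_tool, never from a script. Its argument "steps" is a list of rows, each an object with "xyz": the shift along the tool's x, y, z in m, a list of three; "dr": the turn, a rotation vector about the tool's x, y, z in degrees, a list of three. In form: [{"xyz": [tx, ty, tz], "dr": [rx, ry, rz]}, ...]. A call has 1 to 5 rows; each row is the pose to reach, as a shift and turn from the pose measured when the call began, along the tool's axes at that moment; what a row does not reach only later rows make up. A row lasts 1/8 s, in which the tool goes at most 62.5 mm and 10.7 degrees, less where a joint would pass 70% of its speed; a pose out of reach is approached as far as the arm can. A call with a gripper value outside its range is refused whole. "gripper" is the opening, from 0 (shut) to 1 (fully open), set as the call begins (left out, the last holds). The fingers move at their own pace and stop on an object; the grip force is fixed at half the most. Time passes only in rows, so rows that repeat a pose let the fingers close. It gives the time, the measured TCP pose, the force and the opening at its end, in the units of the state.
- bot.get_state(): the state, without advancing time (a new reading comes with each control period).
- bot.snapshot(name): name is "scene" or "top" or "wrist"; returns the picture (400x640x3 uint8, red, green, blue); there is no depth.
- bot.get_calibration(name): a dict with "fx", "fy", "cx", "cy" (pixels), "k1" (the pictures are not rectified: a ray, as slopes to the right and down, at radius r is drawn at 1 + k1 r^2 times it, then the intrinsics apply), "origin" and "rotation" of the camera in the world. Camera axes: x right, y down, z forward; pixel columns grow to the right and rows downward; lengths in mm; the calibration is good to about 2 mm. A picture is of the moment at which its call begins: read the wrist's pose just before it. get_calibration takes no time and is no camera call; for the wrist camera it gives the pose at the moment of the call.
- bot.job_done(): hands the job in, once; it reports no verdict.
Trained networks look in the newest picture that a camera, given by its name, has taken for a name from the list of things; names that differ only in an ending like _2 or _b are one class to them, and where a whole thing is asked for, a point or a joint stands for the part that bears it (a point fixed in the world has none). Each returns a list of dicts, best first, with "confidence" (0 to 1); they miss things now and then, are a little off and sometimes report something else, mostly with a low value. They report only what shows in the picture. A call takes as long as a camera call. They do not tell look-alikes from the thing itself.
- bot.silhouettes(query, camera): "region" (400x640 bool, what is visible of it) and "box" ([left, top, right, bottom] in pixels, round what is visible of it).
- bot.mark_of(query, camera): "point" ([column, row] in pixels: a listed point, or the origin of a listed thing).
The state is a dict: "t": time; "q": joint angles; "joint_velocities": joint speeds; "joint_efforts": joint torques, N m; "eef_pos": TCP position; "tcp_rot": TCP orientation; "contact_force": force on the tool from outside, world axes, zero at the start; "ft_torque": the same for the moment, N m; "finger_gap": finger opening in mm.
Only numpy, scipy, OpenCV 4.12 (cv2) and the standard library are available. Lean on these libraries where they do the work, as an engineer would, in place of code of your own. Each camera call takes 0.05 s, during which the arm holds its last target. There are 200 camera calls.

## Working session

There is one attempt and no reset: what is moved stays moved. The work goes in short steps, Python scripts to look and compute and a tool call to move; the robot and the scene stay as the last step left them, time stands still between calls to the robot, and variables do not carry over. Pictures are saved under pics/ and viewed, about 8 in all and at most 12, crops included, and the job is handed in when it is done.

Besides the shell and the picture viewer there is one more tool, called after ">>>" by a JSON object that holds its "fn" and its "kwargs", one argument or row to a line. drive_tool: Moves the arm, as the interface text tells. Its arguments: {"type":"object","properties":{"steps":{"type":"array","items":{"type":"object","properties":{"xyz":{"type":"array","items":{"type":"number"}},"dr":{"type":"array","items":{"type":"number"}}}}},"gripper":{"type":"number"}},"required":["steps"]}

```bash
mkdir -p pics; ls
cat > h.py <<'E'
import numpy as np, cv2
from plant import bot
from scipy.spatial.transform import Rotation as R
def ray(c,px):
    u=np.array([(px[0]-c['cx'])/c['fx'],(px[1]-c['cy'])/c['fy']]); v=u.copy()
    for _ in range(20): v=u/(1+c['k1']*(v@v))
    return np.array(c['origin'],float),np.array(c['rotation'])@np.array([v[0],v[1],1.])
def on_z(c,px,z):
    o,d=ray(c,px); return o+d*(z-o[2])/d[2]
def proj(c,p):
    x=np.array(c['rotation']).T@(np.array(p,float)-c['origin']); v=x[:2]/x[2]; v=v*(1+c['k1']*(v@v))
    return v*[c['fx'],c['fy']]+[c['cx'],c['cy']]
def st():
    s=bot.get_state(); r=R.from_euler('xyz',s['tcp_rot']).as_matrix()
    return s,np.array(s['eef_pos']),r
E
python3 - <<'E'
from h import *
s=bot.get_state(); print(s)
for n in ['scene','top']:
    im=bot.snapshot(n); cv2.imwrite(f'pics/{n}0.png',im[:,:,::-1]); c=bot.get_calibration(n)
    print(n,c)
    for q,z in [('printer',0),('label_roll',50),('guide_tab',104),('lid_hinge',72),('lid_press',177),('feed_button_top',80),('spare_roll',0),('stapler',0),('box_cutter',0)]:
        for m in bot.mark_of(q,n)[:3]: print(q,round(m['confidence'],2),np.round(m['point']),np.round(on_z(c,m['point'],z)))
E
```

```text
pics
{'t': 0.0, 'q': array([-1.46930041e+00,  1.81511178e-01,  1.60796873e+00, -1.44407411e-05,
        1.35378456e+00, -2.06286812e-01]), 'joint_velocities': array([-5.47698335e-04,  3.08970804e-04, -2.05595094e-03,  2.44262520e-05,
        1.08655011e-03, -2.60342141e-03]), 'joint_efforts': array([ 2.23891591e-03, -4.33864117e+01, -3.41842318e+01,  7.03978795e-02,
        3.84923851e-02, -1.44997007e-04]), 'eef_pos': array([ 174.16051469, -547.45036567,  237.84590205]), 'tcp_rot': array([-1.57243559e+00,  3.28634867e-04, -2.83380708e+00]), 'contact_force': array([-0.04895078,  0.06688   , -0.35154018]), 'ft_torque': array([0.03613632, 0.00851017, 0.0256973 ]), 'finger_gap': 88.24593349964888}
scene {'fx': 374.7090212537623, 'fy': 374.7090212537623, 'cx': 313.15760997979066, 'cy': 201.05106851938868, 'k1': -0.06807918644013468, 'origin': array([193.36189114, 813.31728019, 592.31331983]), 'rotation': array([-2.04685486,  0.00614039, -2.65780047])}Traceback (most recent call last):
  File "<stdin>", line 7, in <module>
  File "h.py", line 9, in on_z
    o,d=ray(c,px); return o+d*(z-o[2])/d[2]
                                       ~^^^
IndexError: invalid index to scalar variable.
```

```bash
sed -i "s/np.array(c\['rotation'\])/R.from_euler('xyz',c['rotation']).as_matrix()/" h.py
python3 - <<'E'
from h import *
ims=[]
for n in ['scene','top']:
    im=bot.snapshot(n); ims.append(im[:,:,::-1]); c=bot.get_calibration(n)
    print(n,c['origin'])
    for q,z in [('printer',0),('label_roll',50),('guide_tab',104),('lid_hinge',72),('lid_press',177),('feed_button_top',80),('spare_roll',0),('stapler',0),('box_cutter',0)]:
        for m in bot.mark_of(q,n)[:3]: print(q,round(m['confidence'],2),np.round(m['point']),np.round(on_z(c,m['point'],z)))
cv2.imwrite('pics/a.png',ims[0]);cv2.imwrite('pics/b.png',ims[1])
E
```

```text
scene [193.36189114 813.31728019 592.31331983]
printer 0.8 [364. 231.] [ 504. -100.    0.]
label_roll 0.77 [265. 203.] [814. -34.  50.]
label_roll 0.72 [309. 275.] [521. 215.  50.]
label_roll 0.6 [360. 215.] [522. -99.  50.]
guide_tab 0.65 [364. 191.] [ 532. -148.  104.]
lid_hinge 0.86 [333. 201.] [ 612. -106.   72.]
lid_press 0.93 [318. 169.] [652. -83. 177.]
feed_button_top 0.39 [393. 202.] [ 445. -170.   80.]
spare_roll 0.76 [371. 206.] [ 541. -260.    0.]
stapler 0.7 [332. 257.] [534.  64.   0.]
stapler 0.42 [393. 203.] [ 481. -310.    0.]
box_cutter 0.65 [380. 196.] [ 538. -347.    0.]
top [ 437.99926459   -5.93925246 1123.9268847 ]
printer 0.74 [354. 237.] [513. -91.   0.]
label_roll 0.86 [360. 234.] [ 519. -103.   50.]
label_roll 0.66 [344. 138.] [814. -59.  50.]
label_roll 0.58 [253. 234.] [520. 211.  50.]
guide_tab 0.56 [372. 228.] [ 531. -132.  104.]
lid_hinge 0.6 [353. 206.] [599. -84.  72.]
lid_press 0.71 [359. 182.] [649. -92. 177.]
feed_button_top 0.6 [383. 260.] [ 445. -165.   80.]
spare_roll 0.76 [410. 227.] [ 544. -262.    0.]
spare_roll 0.35 [371. 231.] [ 533. -143.    0.]
box_cutter 0.58 [435. 232.] [ 530. -339.    0.]
```

View pics/a.png

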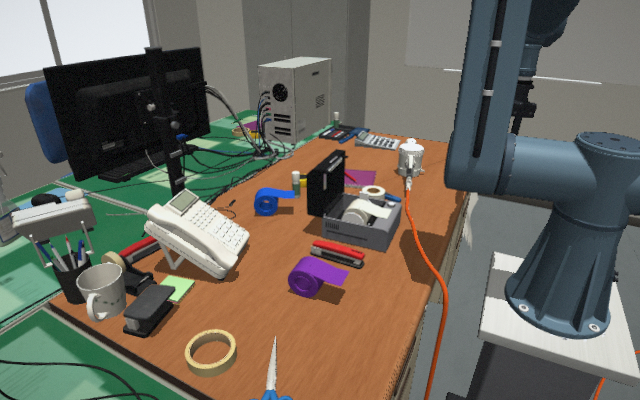

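View pics/b.png

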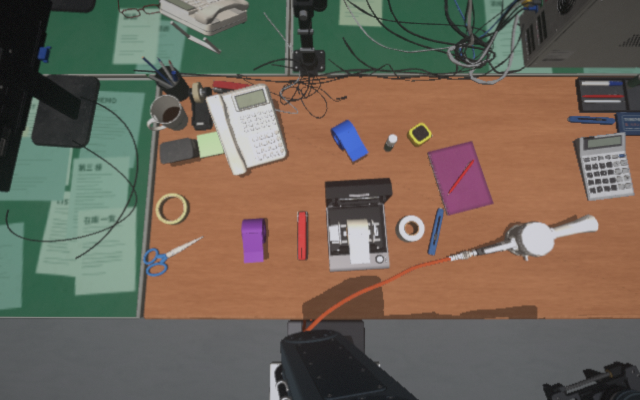

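The scene view shows the open printer at about (355,215). The top view puts it at (358,235), with the spare roll at (411,228) and the blue cutter at (436,232), while the purple and blue rolls are look-alikes. I'll now move above the printer with the tool aligned to it.

```bash
cat >> h.py <<'E'
def go(xyz,rpy=None):
    s,p,r=st(); d=r.T@(np.array(xyz,float)-p)/1000
    t=np.zeros(3) if rpy is None else np.degrees((R.from_matrix(r).inv()*R.from_euler('xyz',rpy)).as_rotvec())
    print('t',round(s['t'],2),'pos',np.round(p,1),'rpy',np.round(s['tcp_rot'],3),'F',np.round(s['contact_force'],1),'-> xyz',np.round(d,4),'dr',np.round(t,1))
E
python3 -c "
from h import *
go([450,-160,330],[-np.pi/2,0,-np.pi+.05])
print(bot.get_calibration('wrist'))"
```

```text
t 1.1 pos [ 174.2 -548.   238.7] rpy [-1.571 -0.    -2.834] F [ 0.9 -0.3  0.1] -> xyz [-0.3804 -0.0913 -0.2862] dr [-0.  14.8  0. ]
{'fx': 344.44776680807763, 'fy': 344.44776680807763, 'cx': 319.8977070741105, 'cy': 207.00508380642808, 'k1': 0.007476706564520205, 'origin': array([ 236.43959554, -527.58404981,  385.85960823]), 'rotation': array([ 2.88408413e+00,  8.79860051e-04, -1.26345224e+00])}
```

>>> {"fn": "drive_tool", "kwargs": {
  "steps": [
    {"xyz": [-0.05,-0.04,-0.038],"dr": [0,3,0]},
    {"xyz": [-0.09,-0.065,-0.068],"dr": [0,5,0]},
    {"xyz": [-0.13,-0.09,-0.098],"dr": [0,8,0]},
    {"xyz": [-0.178,-0.091,-0.134],"dr": [0,11,0]},
    {"xyz": [-0.226,-0.091,-0.17],"dr": [0,14.8,0]}
  ],
  "gripper": 0
}}

```text
t: 1.72
eef_pos: [339.0, -316.1, 330.5]
tcp_rot: [-1.569, 0.001, -3.095]
contact_force: [1.1, -1.3, 0.7]
finger_gap: 40.3
```

```bash
python3 -c "
from h import *
go([450,-160,330],[-np.pi/2,0,-np.pi+.05]);print(st()[0]['q'])"
```

```text
t 1.73 pos [ 339.  -316.1  330.5] rpy [-1.569e+00  1.000e-03 -3.095e+00] F [ 1.1 -1.3  0.7] -> xyz [-0.1182  0.0004 -0.1508] dr [-0.1 -0.2 -0.1]
[-1.00757514e+00 -1.44677470e-01  1.75354085e+00  1.54598958e-04
  1.53077651e+00  5.16349519e-01]
```

>>> {"fn": "drive_tool", "kwargs": {
  "steps": [
    {"xyz": [-0.035,0,-0.045]},
    {"xyz": [-0.07,0,-0.09]},
    {"xyz": [-0.095,0,-0.14]},
    {"xyz": [-0.1,0,-0.17]},
    {"xyz": [-0.1,0,-0.17]}
  ]
}}

```text
$.steps[0]: bad value
```

Run:
```python
from h import *
n='wrist'
c=bot.get_calibration(n); im=bot.snapshot(n); cv2.imwrite('pics/w1.png',im[:,:,::-1])
go([450,-160,330]); print(c['origin'],c['rotation'])
for q,z in [('printer',0),('label_roll',50),('guide_tab',104),('lid_hinge',72),('lid_press',177),('feed_button_top',80),('spare_roll',0),('stapler',0),('box_cutter',0)]:
    for m in bot.mark_of(q,n)[:3]: print(q,round(m['confidence'],2),np.round(m['point']),np.round(on_z(c,m['point'],z)))
```

```text
t 1.77 pos [ 342.3 -310.6  330.4] rpy [-1.573  0.004 -3.093] F [2.1 3.6 0. ] -> xyz [-0.1149  0.0011 -0.1452] dr [0. 0. 0.]
[ 404.04025935 -312.23021594  477.73024914] [ 2.88492140e+00 -5.58498655e-04 -1.52438752e+00]
printer 0.87 [148.  15.] [516. -93.   0.]
feed_button_top 0.66 [176.  66.] [ 449. -155.   80.]
spare_roll 0.96 [275.   4.] [ 536. -251.    0.]
spare_roll 0.2 [345.  10.] [ 534. -337.    0.]
stapler 0.9 [10.  2.] [522.  74.   0.]
box_cutter 0.94 [345.   9.] [ 535. -338.    0.]
```

View pics/w1.png

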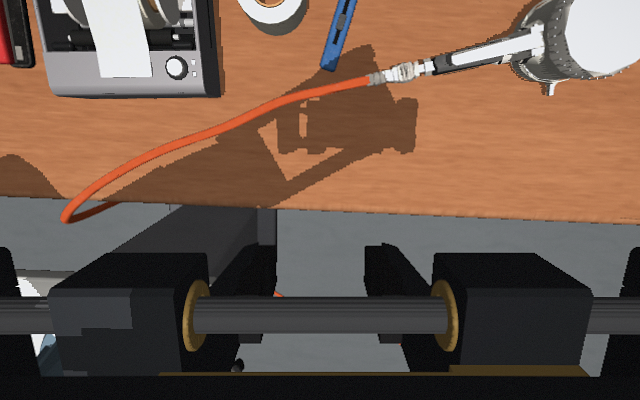

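The picture shows the printer's front deck top left and the feed button at (176,67), with the fingers at the bottom. The last call was refused because `dr` was missing, so I'll resend it.

>>> {"fn": "drive_tool", "kwargs": {
  "steps": [
    {"xyz": [-0.035,0,-0.045],"dr": [0,0,0]},
    {"xyz": [-0.07,0,-0.09],"dr": [0,0,0]},
    {"xyz": [-0.095,0,-0.14],"dr": [0,0,0]},
    {"xyz": [-0.1,0,-0.17],"dr": [0,0,0]},
    {"xyz": [-0.1,0,-0.17],"dr": [0,0,0]}
  ]
}}

```text
t: 2.85
eef_pos: [429.3, -143.1, 329.5]
tcp_rot: [-1.571, -0.0, -3.092]
contact_force: [0.4, -1.1, -0.7]
finger_gap: 0.7
```

Run:
```python
from h import *
n='wrist'
c=bot.get_calibration(n); im=bot.snapshot(n); cv2.imwrite('pics/w2.png',im[:,:,::-1])
go([450,-160,330]); print(c['origin'],c['rotation'])
for q,z in [('printer',0),('label_roll',50),('guide_tab',104),('lid_hinge',72),('lid_press',177),('feed_button_top',80),('spare_roll',0),('stapler',0),('box_cutter',0)]:
    for m in bot.mark_of(q,n)[:3]: print(q,round(m['confidence'],2),np.round(m['point']),np.round(on_z(c,m['point'],z)))
```

```text
t 2.9 pos [ 429.2 -144.3  329.5] rpy [-1.571 -0.    -3.093] F [ 0.1 -0.8 -0.5] -> xyz [-0.02   -0.0005  0.0167] dr [0. 0. 0.]
[ 494.6044914  -139.27972143  476.62553596] [ 2.88347279e+00  1.45571689e-03 -1.52149184e+00]
label_roll 0.66 [22. 66.] [533. 206.  50.]
label_roll 0.61 [284.  86.] [527. -95.  50.]
label_roll 0.19 [277.  10.] [606. -86.  50.]
guide_tab 0.7 [323.  78.] [ 532. -140.  104.]
lid_hinge 0.95 [276.   8.] [602. -87.  72.]
lid_press 0.44 [282.  86.] [ 516. -106.  177.]
feed_button_top 0.57 [332. 159.] [ 448. -155.   80.]
spare_roll 0.55 [409.  90.] [ 533. -254.    0.]
stapler 0.9 [160.  91.] [516.  73.   0.]
stapler 0.43 [406.  88.] [ 535. -249.    0.]
box_cutter 0.59 [475.  92.] [ 534. -340.    0.]
```

View pics/w2.png

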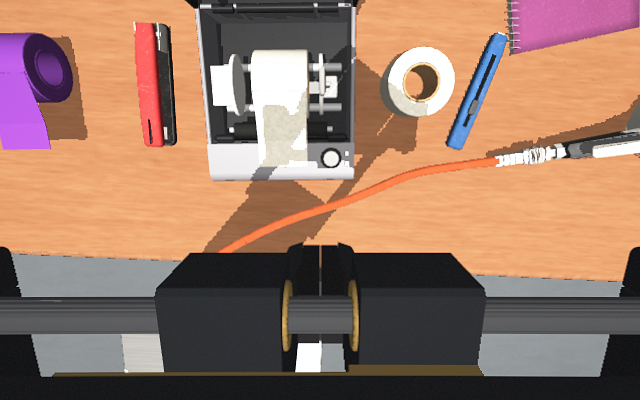

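The printer fills columns 197–357, with the roll at (282,100), the guide disc and tab at about (325,85), and the button at (331,158). I'll enlarge it for exact corners.

```bash
python3 -c "
import cv2
im=cv2.imread('pics/w2.png')[0:190,190:370]; cv2.imwrite('pics/w2c.png',cv2.resize(im,None,fx=4,fy=3.1,interpolation=2)[:600])"
```

```text
(no output)
```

View pics/w2c.png

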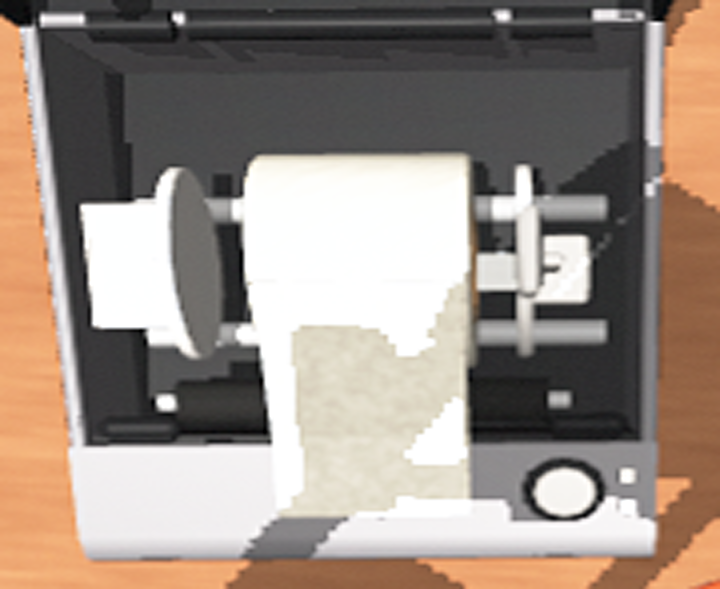

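Run:
```python
from h import *
from scipy.optimize import least_squares
c={'fx': 344.44776680807763,'fy':344.44776680807763,'cx':319.8977070741105,'cy':207.00508380642808,'k1':0.007476706564520205,'origin':np.array([494.6044914,-139.27972143,476.62553596]),'rotation':[2.88347279,1.45571689e-3,-1.52149184]}
pts=[((-50,85,72),(208.8,142.9)),((-50,-85,72),(353.8,142.9)),((-67.5,-58,80),(330.8,158)),((90,0,72),(276,8))]
def W(p,q):
    k=R.from_euler('z',p[2]).as_matrix(); return k@np.array(q,float)+[p[0],p[1],0]
f=lambda p:np.concatenate([proj(c,W(p,q))-u for q,u in pts])
s=least_squares(f,[510,-93,.05]); p=s.x; print(p,s.fun.round(1))
k=R.from_euler('z',p[2]).as_matrix()
for u in [(325.2,67),(325.2,80),(325.2,94)]:
    w=on_z(c,u,104); print('tab outer',w.round(1),(k.T@(w-[p[0],p[1],0])).round(1))
for z,u in [(88,(251,75)),(88,(308,75))]:
    w=on_z(c,u,z); print('roll',w.round(1),(k.T@(w-[p[0],p[1],0])).round(1))
for q in [(15,-50,104),(-67.5,-58,80),(90,0,72),(-15,0,122)]: print(q,W(p,q).round(1))
for n in ['spare_roll','box_cutter','stapler']: pass
```

```text
[ 5.12269266e+02 -9.23743702e+01  5.52523909e-02] [-1.3  0.4  0.6 -0.5  0.4  0.6  0.2 -0.3]
tab outer [ 542.6 -141.7  104. ] [ 27.5 -51.  104. ]
tab outer [ 530.2 -142.4  104. ] [ 15.2 -50.9 104. ]
tab outer [ 516.7 -143.1  104. ] [  1.6 -50.9 104. ]
roll [532.8 -63.8  88. ] [22.1 27.4 88. ]
roll [ 535.8 -124.1   88. ] [ 21.8 -32.9  88. ]
(15, -50, 104) [ 530.  -141.5  104. ]
(-67.5, -58, 80) [ 448.1 -154.    80. ]
(90, 0, 72) [602.1 -87.4  72. ]
(-15, 0, 122) [497.3 -93.2 122. ]
```

```bash
cat >> h.py <<'E'
P=np.array([512.3,-92.4,0]); YAW=.0553; K=R.from_euler('z',YAW).as_matrix(); RPY=[-np.pi/2,0,-np.pi+YAW]
def gp(q,rpy=RPY):
    s,p,r=st(); print('now in printer',(K.T@(p-P)).round(1)); go(K@np.array(q,float)+P,rpy)
E
python3 -c "
from h import *
gp([9,-84,150]);gp([9,-84,90])"
```

```text
now in printer [-86.  -47.4 329.5]
t 3.35 pos [ 429.1 -144.5  329.5] rpy [-1.571e+00 -1.000e-03 -3.095e+00] F [ 0.5  0.5 -0. ] -> xyz [-0.0954  0.1794  0.0358] dr [ 0.  -0.5  0. ]
now in printer [-86.  -47.4 329.5]
t 3.35 pos [ 429.1 -144.5  329.5] rpy [-1.571e+00 -1.000e-03 -3.095e+00] F [ 0.5  0.5 -0. ] -> xyz [-0.0954  0.2394  0.0358] dr [ 0.  -0.5  0. ]
```

>>> {"fn": "drive_tool", "kwargs": {
  "steps": [
    {"xyz": [-0.045,0.02,0.025],"dr": [0,-0.5,0]},
    {"xyz": [-0.085,0.05,0.036],"dr": [0,-0.5,0]},
    {"xyz": [-0.095,0.1,0.036],"dr": [0,-0.5,0]},
    {"xyz": [-0.095,0.15,0.036],"dr": [0,-0.5,0]},
    {"xyz": [-0.095,0.17,0.036],"dr": [0,-0.5,0]}
  ]
}}

```text
t: 3.98
eef_pos: [523.8, -175.1, 155.5]
tcp_rot: [-1.574, -0.005, -3.087]
contact_force: [-0.3, 0.1, 0.7]
finger_gap: 0.6
```

>>> {"fn": "drive_tool", "kwargs": {
  "steps": [
    {"xyz": [0,0.03,0],"dr": [0,0,0]},
    {"xyz": [0,0.05,0],"dr": [0,0,0]},
    {"xyz": [0,0.06,0],"dr": [0,0,0]}
  ]
}}

```text
t: 4.35
eef_pos: [522.8, -174.7, 94.2]
tcp_rot: [-1.576, -0.007, -3.087]
contact_force: [-0.1, -0.2, -0.1]
finger_gap: 0.0
```

Run:
```python
from h import *
gp([9,-84,90])
c=bot.get_calibration('wrist'); im=bot.snapshot('wrist'); cv2.imwrite('pics/w3.png',im[:,:,::-1])
print(proj(c,K@np.array([15,-51,104])+P))
```

```text
now in printer [  5.9 -82.7  94.2]
t 4.35 pos [ 522.8 -174.7   94.2] rpy [-1.576 -0.007 -3.087] F [-0.1 -0.2 -0.1] -> xyz [-0.0031  0.0042  0.0013] dr [ 0.3 -0.   0.4]
[247.31410124 252.42176074]
```

View pics/w3.png

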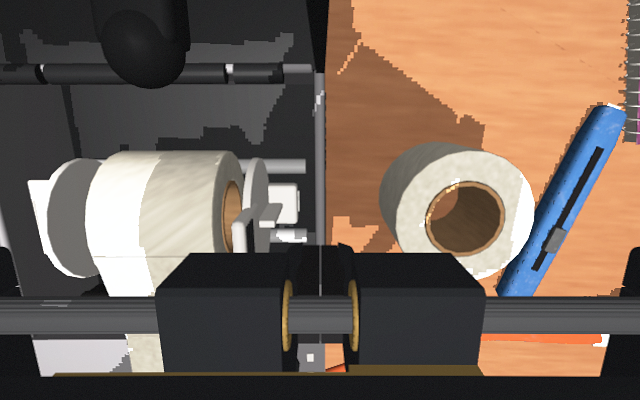

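The fingers are clear of the tab, whose outer face is at (245,240), and of the spare roll at (455,215). Now push.

>>> {"fn": "drive_tool", "kwargs": {
  "steps": [
    {"xyz": [-0.004,0.004,-0.005],"dr": [0,0,0]},
    {"xyz": [-0.004,0.006,-0.011],"dr": [0,0,0]},
    {"xyz": [-0.004,0.006,-0.016],"dr": [0,0,0]},
    {"xyz": [-0.004,0.006,-0.021],"dr": [0,0,0]},
    {"xyz": [-0.004,0.006,-0.025],"dr": [0,0,0]}
  ]
}}

```text
t: 5.03
eef_pos: [525.3, -149.3, 88.1]
tcp_rot: [-1.575, -0.007, -3.087]
contact_force: [0.6, -2.0, -0.5]
finger_gap: 0.6
```

>>> {"fn": "drive_tool", "kwargs": {
  "steps": [
    {"xyz": [0,0,-0.003],"dr": [0,0,0]},
    {"xyz": [0,0,-0.006],"dr": [0,0,0]},
    {"xyz": [0,0,-0.007],"dr": [0,0,0]}
  ]
}}

```text
t: 5.4
eef_pos: [525.0, -142.7, 88.3]
tcp_rot: [-1.574, -0.007, -3.087]
contact_force: [-1.3, -4.2, -0.8]
finger_gap: 0.5
```

Run:
```python
from h import *
gp([9,-44,90])
c=bot.get_calibration('wrist'); im=bot.snapshot('wrist'); cv2.imwrite('pics/w4.png',im[:,:,::-1])
```

```text
now in printer [  9.9 -51.   88.3]
t 5.4 pos [ 525.  -142.7   88.3] rpy [-1.574 -0.007 -3.087] F [-1.3 -4.2 -0.8] -> xyz [ 0.0009 -0.0017 -0.007 ] dr [ 0.2 -0.   0.4]
```

>>> {"fn": "drive_tool", "kwargs": {
  "steps": [
    {"xyz": [0,0,-0.001],"dr": [0,0,0]},
    {"xyz": [0,0,-0.002],"dr": [0,0,0]},
    {"xyz": [0,0,-0.003],"dr": [0,0,0]}
  ]
}}

```text
t: 5.82
eef_pos: [524.8, -139.7, 88.3]
tcp_rot: [-1.574, -0.007, -3.087]
contact_force: [-0.8, -4.4, -1.8]
finger_gap: 0.7
```

>>> {"fn": "drive_tool", "kwargs": {
  "steps": [
    {"xyz": [0,0,-0.001],"dr": [0,0,0]},
    {"xyz": [0,0,-0.002],"dr": [0,0,0]},
    {"xyz": [0,0,-0.003],"dr": [0,0,0]}
  ]
}}

```text
t: 6.2
eef_pos: [524.6, -136.6, 88.2]
tcp_rot: [-1.574, -0.007, -3.087]
contact_force: [-0.8, -4.8, -1.4]
finger_gap: 0.3
```

>>> {"fn": "drive_tool", "kwargs": {
  "steps": [
    {"xyz": [0,0,-0.001],"dr": [0,0,0]},
    {"xyz": [0,0,-0.002],"dr": [0,0,0]},
    {"xyz": [0,0,-0.003],"dr": [0,0,0]}
  ]
}}

```text
t: 6.58
eef_pos: [524.4, -133.5, 88.3]
tcp_rot: [-1.574, -0.007, -3.087]
contact_force: [-0.6, -3.8, -0.5]
finger_gap: 0.4
```

>>> {"fn": "drive_tool", "kwargs": {
  "steps": [
    {"xyz": [0,0,-0.001],"dr": [0,0,0]},
    {"xyz": [0,0,-0.002],"dr": [0,0,0]},
    {"xyz": [0,0,-0.003],"dr": [0,0,0]}
  ]
}}

```text
t: 6.95
eef_pos: [524.3, -130.5, 88.3]
tcp_rot: [-1.574, -0.007, -3.087]
contact_force: [-1.0, -5.1, -0.6]
finger_gap: 0.8
```

Run:
```python
from h import *
gp([9,-44,90])
c=bot.get_calibration('wrist'); im=bot.snapshot('wrist'); cv2.imwrite('pics/w4.png',im[:,:,::-1])
for y in (48,-12): print(proj(c,K@np.array([15,y,84])+P))
for q in ['label_roll','guide_tab']:
  for m in bot.mark_of(q,'wrist'): print(q,m['confidence'],m['point'], (K.T@(on_z(c,m['point'],50 if q[0]=='l' else 104)-P)).round(1))
```

```text
now in printer [  9.8 -38.7  88.3]
t 6.95 pos [ 524.3 -130.5   88.3] rpy [-1.574 -0.007 -3.087] F [-1.  -5.1 -0.6] -> xyz [ 0.0008 -0.0018  0.0053] dr [ 0.2 -0.   0.4]
[137.09475783 248.54804685]
[264.88562369 248.59046915]
label_roll 0.76 [229.0, 227.5] [14.  13.8 50. ]
label_roll 0.46 [265.5, 221.0] [17.9 -7.1 50. ]
```

View pics/w4.png

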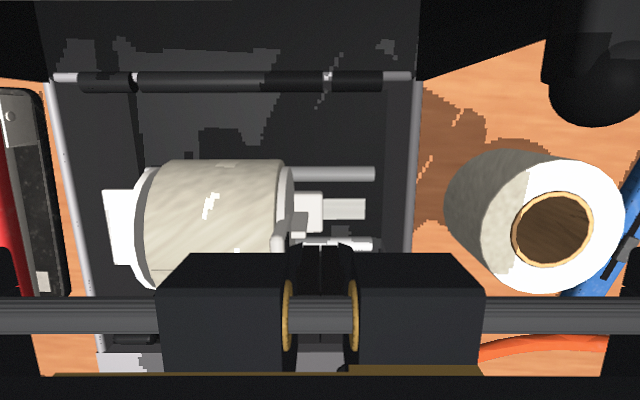

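The roll sits close to the left guide, with its left edge at (148,220) and a small gap remaining. The network gives y at about 14. I'll keep pushing until the force rises.

>>> {"fn": "drive_tool", "kwargs": {
  "steps": [
    {"xyz": [0,0,-0.001],"dr": [0,0,0]},
    {"xyz": [0,0,-0.002],"dr": [0,0,0]}
  ]
}}

```text
t: 7.35
eef_pos: [524.1, -128.4, 88.3]
tcp_rot: [-1.575, -0.007, -3.087]
contact_force: [-0.9, -4.7, -0.4]
finger_gap: 0.7
```

>>> {"fn": "drive_tool", "kwargs": {
  "steps": [
    {"xyz": [0,0,-0.001],"dr": [0,0,0]},
    {"xyz": [0,0,-0.002],"dr": [0,0,0]}
  ]
}}

```text
t: 7.6
eef_pos: [524.0, -126.3, 88.3]
tcp_rot: [-1.575, -0.007, -3.087]
contact_force: [-0.5, -4.1, -1.2]
finger_gap: 0.5
```

>>> {"fn": "drive_tool", "kwargs": {
  "steps": [
    {"xyz": [0,0,-0.001],"dr": [0,0,0]},
    {"xyz": [0,0,-0.002],"dr": [0,0,0]}
  ]
}}

```text
t: 7.85
eef_pos: [523.9, -124.4, 88.3]
tcp_rot: [-1.574, -0.007, -3.086]
contact_force: [-0.6, -8.5, -2.7]
finger_gap: 0.5
```

>>> {"fn": "drive_tool", "kwargs": {
  "steps": [
    {"xyz": [0,0,-0.001],"dr": [0,0,0]},
    {"xyz": [0,0,-0.001],"dr": [0,0,0]},
    {"xyz": [0,0,-0.001],"dr": [0,0,0]}
  ]
}}

```text
t: 8.22
eef_pos: [523.9, -124.5, 88.3]
tcp_rot: [-1.572, -0.007, -3.087]
contact_force: [-1.0, -8.8, -2.7]
finger_gap: 0.2
```

Run:
```python
from h import *
gp([9,-44,90])
c=bot.get_calibration('wrist'); im=bot.snapshot('wrist')
for q in ['label_roll','guide_tab']:
  for m in bot.mark_of(q,'wrist'): print(q,m['confidence'],m['point'], (K.T@(on_z(c,m['point'],50 if q[0]=='l' else 104)-P)).round(1))
```

```text
now in printer [  9.8 -32.6  88.3]
t 8.22 pos [ 523.9 -124.5   88.3] rpy [-1.572 -0.007 -3.087] F [-1.  -8.8 -2.7] -> xyz [ 0.0008 -0.0017  0.0114] dr [ 0.1 -0.   0.4]
label_roll 0.89 [234.0, 226.9] [14.4 16.8 50. ]
label_roll 0.29 [274.4, 221.6] [17.5 -6.1 50. ]
```

>>> {"fn": "drive_tool", "kwargs": {
  "steps": [
    {"xyz": [0,0,-0.002],"dr": [0,0,0]},
    {"xyz": [0,0,-0.003],"dr": [0,0,0]},
    {"xyz": [0,0,-0.003],"dr": [0,0,0]}
  ]
}}

```text
t: 8.75
eef_pos: [523.9, -124.4, 88.4]
tcp_rot: [-1.567, -0.006, -3.087]
contact_force: [-1.6, -16.9, -5.4]
finger_gap: 0.4
```

Hard stop reached: 17 N with no motion. Backing off and lifting over the lid.

>>> {"fn": "drive_tool", "kwargs": {
  "steps": [
    {"xyz": [0,0,0.02],"dr": [0,0,0]},
    {"xyz": [0,-0.04,0.025],"dr": [0,0,0]},
    {"xyz": [0,-0.1,0.01],"dr": [0,0,0]},
    {"xyz": [0,-0.16,-0.01],"dr": [0,0,0]},
    {"xyz": [0,-0.2,-0.03],"dr": [0,0,0]}
  ]
}}

```text
t: 9.38
eef_pos: [524.2, -93.0, 291.6]
tcp_rot: [-1.568, -0.003, -3.087]
contact_force: [1.1, -0.5, -0.4]
finger_gap: 0.6
```

Run:
```python
from h import *
gp([180,0,285])
c=bot.get_calibration('wrist'); im=bot.snapshot('wrist'); cv2.imwrite('pics/w5.png',im[:,:,::-1])
for q in ['label_roll','guide_tab','lid_hinge']:
  for m in bot.mark_of(q,'wrist'): print(q,m['confidence'],m['point'], (K.T@(on_z(c,m['point'],{'l':50,'g':104}[q[0]] if q!='lid_hinge' else 72)-P)).round(1))
```

```text
now in printer [ 11.8  -1.3 291.6]
t 9.38 pos [524.2 -93.  291.6] rpy [-1.568e+00 -3.000e-03 -3.087e+00] F [ 1.1 -0.5 -0.4] -> xyz [-0.1682  0.0061 -0.0013] dr [-0.2 -0.   0.2]
label_roll 0.64 [52.8, 150.2] [ 39.6 295.9  50. ]
label_roll 0.6 [301.8, 171.4] [15.7 19.6 50. ]
label_roll 0.49 [442.6, 167.3] [  20.2 -140.    50. ]
guide_tab 0.89 [333.9, 180.9] [ 14.9 -14.7 104. ]
lid_hinge 0.59 [318.2, 104.6] [87.8  0.7 72. ]
```

View pics/w5.png

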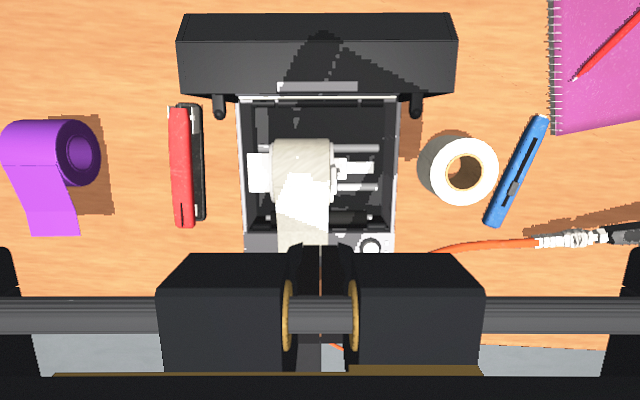

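Roll and guide are snug in this picture: roll at (302,171), tab at (334,181), with the network giving roll y ≈ 18–20. The lid's top end spans rows 13–40. Moving over behind the lid.

>>> {"fn": "drive_tool", "kwargs": {
  "steps": [
    {"xyz": [-0.05,0,-0.001],"dr": [0,0,0]},
    {"xyz": [-0.1,0,-0.001],"dr": [0,0,0]},
    {"xyz": [-0.15,0,-0.001],"dr": [0,0,0]},
    {"xyz": [-0.178,0,-0.001],"dr": [0,0,0]},
    {"xyz": [-0.178,0,-0.001],"dr": [0,0,0]}
  ]
}}

```text
t: 10.2
eef_pos: [701.5, -82.4, 283.9]
tcp_rot: [-1.57, -0.01, -3.085]
contact_force: [-0.4, -0.2, -0.2]
finger_gap: -0.1
```

Run:
```python
from h import *
gp([185,0,180]); print(st()[0]['q'])
c=bot.get_calibration('wrist'); c['origin']=c['origin']+K@np.array([11.8,-1.3,291.6])+P-st()[1]
for u,z in [((318,13),212),((318,38),212),((318,13),190)]: print((K.T@(on_z(c,u,z)-P)).round(1))
```

```text
now in printer [189.4  -0.5 283.9]
t 10.2 pos [701.5 -82.4 283.9] rpy [-1.57  -0.01  -3.085] F [-0.4 -0.2 -0.2] -> xyz [ 0.0034  0.1039 -0.0006] dr [-0.1  0.1  0.6]
[-0.28261244  0.44895048  1.17523305 -0.0042165   1.52635791  1.23206669]
[134.9   0.7 212. ]
[121.5   0.7 212. ]
[140.4   0.8 190. ]
```

>>> {"fn": "drive_tool", "kwargs": {
  "steps": [
    {"xyz": [0.003,0.05,0],"dr": [0,0,0]},
    {"xyz": [0.005,0.09,0],"dr": [0,0,0]},
    {"xyz": [0.01,0.104,0],"dr": [0,0,0.6]},
    {"xyz": [0.025,0.104,0],"dr": [0,0,0.6]},
    {"xyz": [0.03,0.104,0],"dr": [0,0,0.6]}
  ]
}}

```text
t: 10.82
eef_pos: [668.3, -84.5, 179.0]
tcp_rot: [-1.571, -0.002, -3.086]
contact_force: [0.4, -0.0, 0.2]
finger_gap: 0.5
```

Run:
```python
from h import *
for th in (1.5,1.4,1.3,1.2,1.1,1.0): L=108; gp([90-L*np.cos(th)+50*np.sin(th)+9,0,72+L*np.sin(th)+50*np.cos(th)])
```

```text
now in printer [156.2  -0.7 179. ]
t 10.82 pos [668.3 -84.5 179. ] rpy [-1.571e+00 -2.000e-03 -3.086e+00] F [ 0.4 -0.   0.2] -> xyz [ 0.015  -0.0042 -0.0007] dr [0.  0.  0.1]
now in printer [156.2  -0.7 179. ]
t 10.82 pos [668.3 -84.5 179. ] rpy [-1.571e+00 -2.000e-03 -3.086e+00] F [ 0.4 -0.   0.2] -> xyz [ 0.0263 -0.0078 -0.0007] dr [0.  0.  0.1]
now in printer [156.2  -0.7 179. ]
t 10.82 pos [668.3 -84.5 179. ] rpy [-1.571e+00 -2.000e-03 -3.086e+00] F [ 0.4 -0.   0.2] -> xyz [ 0.0379 -0.0103 -0.0007] dr [0.  0.  0.1]
now in printer [156.2  -0.7 179. ]
t 10.82 pos [668.3 -84.5 179. ] rpy [-1.571e+00 -2.000e-03 -3.086e+00] F [ 0.4 -0.   0.2] -> xyz [ 0.0497 -0.0116 -0.0007] dr [0.  0.  0.1]
now in printer [156.2  -0.7 179. ]
t 10.82 pos [668.3 -84.5 179. ] rpy [-1.571e+00 -2.000e-03 -3.086e+00] F [ 0.4 -0.   0.2] -> xyz [ 0.0616 -0.0118 -0.0007] dr [0.  0.  0.1]
now in printer [156.2  -0.7 179. ]
t 10.82 pos [668.3 -84.5 179. ] rpy [-1.571e+00 -2.000e-03 -3.086e+00] F [ 0.4 -0.   0.2] -> xyz [ 0.0735 -0.0107 -0.0007] dr [0.  0.  0.1]
```

>>> {"fn": "drive_tool", "kwargs": {
  "steps": [
    {"xyz": [0.01,-0.003,0],"dr": [0,0,0]},
    {"xyz": [0.018,-0.005,0],"dr": [0,0,0]},
    {"xyz": [0.026,-0.008,0],"dr": [0,0,0]},
    {"xyz": [0.034,-0.0095,0],"dr": [0,0,0]},
    {"xyz": [0.042,-0.011,0],"dr": [0,0,0]}
  ]
}}

```text
t: 11.45
eef_pos: [626.2, -87.0, 190.7]
tcp_rot: [-1.57, -0.001, -3.086]
contact_force: [2.7, -1.3, 2.7]
finger_gap: 0.5
```

>>> {"fn": "drive_tool", "kwargs": {
  "steps": [
    {"xyz": [0.008,-0.001,0],"dr": [0,0,0]},
    {"xyz": [0.016,-0.001,0],"dr": [0,0,0]},
    {"xyz": [0.024,-0.001,0],"dr": [0,0,0]},
    {"xyz": [0.032,-0.0005,0],"dr": [0,0,0]}
  ]
}}

```text
t: 11.95
eef_pos: [593.4, -88.7, 190.8]
tcp_rot: [-1.571, -0.002, -3.086]
contact_force: [1.7, -0.4, 0.2]
finger_gap: 0.8
```

Run:
```python
from h import *
for th in (.9,.8,.7,.6,.5): L=108; gp([90-L*np.cos(th)+50*np.sin(th)+9,0,72+L*np.sin(th)+50*np.cos(th)])
```

```text
now in printer [ 81.2  -0.8 190.8]
t 11.95 pos [593.4 -88.7 190.8] rpy [-1.571e+00 -2.000e-03 -3.086e+00] F [ 1.7 -0.4  0.2] -> xyz [ 0.0102  0.0032 -0.0008] dr [-0.   0.   0.1]
now in printer [ 81.2  -0.8 190.8]
t 11.95 pos [593.4 -88.7 190.8] rpy [-1.571e+00 -2.000e-03 -3.086e+00] F [ 1.7 -0.4  0.2] -> xyz [ 0.0216  0.0066 -0.0008] dr [-0.   0.   0.1]
now in printer [ 81.2  -0.8 190.8]
t 11.95 pos [593.4 -88.7 190.8] rpy [-1.571e+00 -2.000e-03 -3.086e+00] F [ 1.7 -0.4  0.2] -> xyz [ 0.0326  0.0111 -0.0008] dr [-0.   0.   0.1]
now in printer [ 81.2  -0.8 190.8]
t 11.95 pos [593.4 -88.7 190.8] rpy [-1.571e+00 -2.000e-03 -3.086e+00] F [ 1.7 -0.4  0.2] -> xyz [ 0.0431  0.0167 -0.0008] dr [-0.   0.   0.1]
now in printer [ 81.2  -0.8 190.8]
t 11.95 pos [593.4 -88.7 190.8] rpy [-1.571e+00 -2.000e-03 -3.086e+00] F [ 1.7 -0.4  0.2] -> xyz [ 0.053   0.0233 -0.0008] dr [-0.   0.   0.1]
```

>>> {"fn": "drive_tool", "kwargs": {
  "steps": [
    {"xyz": [0.01,0.003,0],"dr": [0,0,0]},
    {"xyz": [0.0216,0.0066,0],"dr": [0,0,0]},
    {"xyz": [0.0326,0.011,0],"dr": [0,0,0]},
    {"xyz": [0.043,0.0167,0],"dr": [0,0,0]},
    {"xyz": [0.053,0.0233,0],"dr": [0,0,0]}
  ]
}}

```text
t: 12.58
eef_pos: [539.5, -91.7, 167.1]
tcp_rot: [-1.571, -0.002, -3.086]
contact_force: [-0.2, -1.2, 2.0]
finger_gap: 0.7
```

Run:
```python
from h import *
for th in (.4,.3,.2,.1,0): L=108; gp([90-L*np.cos(th)+50*np.sin(th)+6,0,72+L*np.sin(th)+50*np.cos(th)])
```

```text
now in printer [ 27.2  -0.9 167.1]
t 12.57 pos [539.5 -91.7 167.1] rpy [-1.571e+00 -2.000e-03 -3.086e+00] F [-0.2 -1.2  2. ] -> xyz [ 0.0111  0.007  -0.0009] dr [-0.   0.   0.1]
now in printer [ 27.2  -0.9 167.1]
t 12.57 pos [539.5 -91.7 167.1] rpy [-1.571e+00 -2.000e-03 -3.086e+00] F [-0.2 -1.2  2. ] -> xyz [ 0.0195  0.0155 -0.0009] dr [-0.   0.   0.1]
now in printer [ 27.2  -0.9 167.1]
t 12.57 pos [539.5 -91.7 167.1] rpy [-1.571e+00 -2.000e-03 -3.086e+00] F [-0.2 -1.2  2. ] -> xyz [ 0.027   0.0247 -0.0009] dr [-0.   0.   0.1]
now in printer [ 27.2  -0.9 167.1]
t 12.57 pos [539.5 -91.7 167.1] rpy [-1.571e+00 -2.000e-03 -3.086e+00] F [-0.2 -1.2  2. ] -> xyz [ 0.0335  0.0347 -0.0009] dr [-0.   0.   0.1]
now in printer [ 27.2  -0.9 167.1]
t 12.57 pos [539.5 -91.7 167.1] rpy [-1.571e+00 -2.000e-03 -3.086e+00] F [-0.2 -1.2  2. ] -> xyz [ 0.039   0.0452 -0.0009] dr [-0.   0.   0.1]
```

>>> {"fn": "drive_tool", "kwargs": {
  "steps": [
    {"xyz": [0.011,0.007,0],"dr": [0,0,0]},
    {"xyz": [0.0195,0.0155,0],"dr": [0,0,0]},
    {"xyz": [0.027,0.0247,0],"dr": [0,0,0]},
    {"xyz": [0.0335,0.0335,0],"dr": [0,0,0]}
  ]
}}

```text
t: 13.08
eef_pos: [505.3, -93.4, 132.9]
tcp_rot: [-1.571, -0.003, -3.086]
contact_force: [0.8, 1.1, 1.4]
finger_gap: 0.5
```

>>> {"fn": "drive_tool", "kwargs": {
  "steps": [
    {"xyz": [0.002,0.004,0],"dr": [0,0,0]},
    {"xyz": [0.004,0.008,0],"dr": [0,0,0]},
    {"xyz": [0.006,0.012,0],"dr": [0,0,0]}
  ]
}}

```text
t: 13.45
eef_pos: [500.1, -93.8, 122.1]
tcp_rot: [-1.571, -0.001, -3.086]
contact_force: [-5.3, 6.6, 32.0]
finger_gap: 0.7
```

```bash
python3 -c "
from h import *
gp([-13,0,121])"
```

```text
now in printer [-12.3  -0.8 122.1]
t 13.45 pos [500.1 -93.8 122.1] rpy [-1.571e+00 -1.000e-03 -3.086e+00] F [-5.3  6.6 32. ] -> xyz [ 0.0007  0.0011 -0.0008] dr [0.  0.  0.1]
```

The lid bottomed out at z = 122 with 32 N, so it looks shut. I'll lift, go above the button and check.

>>> {"fn": "drive_tool", "kwargs": {
  "steps": [
    {"xyz": [0,-0.04,0],"dr": [0,0,0]},
    {"xyz": [0.02,-0.1,0.02],"dr": [0,0,0]},
    {"xyz": [0.045,-0.15,0.04],"dr": [0,0,0]},
    {"xyz": [0.058,-0.16,0.057],"dr": [0,0,0]},
    {"xyz": [0.058,-0.16,0.057],"dr": [0,0,0]}
  ]
}}

```text
t: 14.08
eef_pos: [445.4, -155.0, 283.0]
tcp_rot: [-1.57, 0.0, -3.088]
contact_force: [0.1, -0.6, -0.7]
finger_gap: 0.3
```

Run:
```python
from h import *
gp([-69,-58,130])
c=bot.get_calibration('wrist'); im=bot.snapshot('wrist'); cv2.imwrite('pics/w6.png',im[:,:,::-1])
print('lid_press exp',proj(c,K@np.array([-15,0,122])+P),'front corners',proj(c,K@np.array([-50,85,72])+P),proj(c,K@np.array([-50,-85,72])+P),'flat edge',proj(c,K@np.array([-30,0,122])+P),'button',proj(c,K@np.array([-67.5,-58,80])+P))
for q,z in [('feed_button_top',80),('lid_press',122)]:
  for m in bot.mark_of(q,'wrist'): print(q,m['confidence'],m['point'], (K.T@(on_z(c,m['point'],z)-P)).round(1))
```

```text
now in printer [-70.2 -58.8 283. ]
t 14.07 pos [ 445.4 -155.   283. ] rpy [-1.57   0.    -3.088] F [ 0.1 -0.6 -0.7] -> xyz [-0.0012  0.153  -0.001 ] dr [-0.1 -0.1 -0. ]
lid_press exp [253.15307777 128.31836556] front corners [181.95782568 161.4204604 ] [345.76976546 161.06314271] flat edge [254.0433397  145.74052869] button [319.81598437 179.13131226]
feed_button_top 0.74 [317.9, 179.7] [-68.1 -56.   80. ]
lid_press 0.96 [251.8, 127.2] [-14.    1.1 122. ]
```

View pics/w6.png

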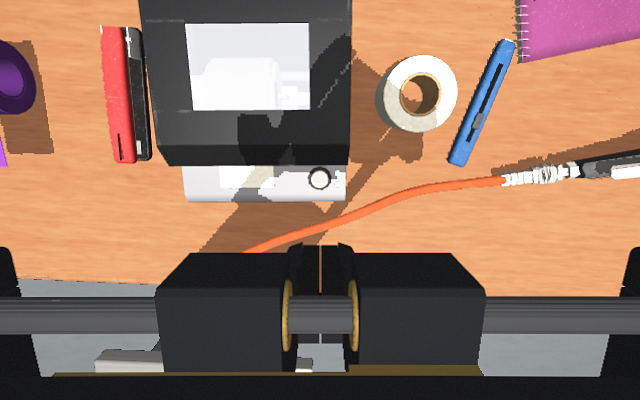

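The lid is shut: its front edge is at row 165 and `lid_press` matches the shut position to about 1 px. The button is at (319,179). Descending on it.

>>> {"fn": "drive_tool", "kwargs": {
  "steps": [
    {"xyz": [-0.001,0.06,-0.001],"dr": [0,0,0]},
    {"xyz": [-0.001,0.12,-0.001],"dr": [0,0,0]},
    {"xyz": [-0.001,0.17,-0.001],"dr": [0,0,0]},
    {"xyz": [-0.001,0.195,-0.001],"dr": [0,0,0]},
    {"xyz": [-0.001,0.195,-0.001],"dr": [0,0,0]}
  ]
}}

```text
t: 14.85
eef_pos: [443.7, -149.7, 82.8]
tcp_rot: [-1.577, -0.009, -3.085]
contact_force: [-0.4, 0.2, 0.7]
finger_gap: 0.5
```

```bash
python3 -c "
from h import *
gp([-69,-57,75])"
```

```text
now in printer [-71.7 -53.4  82.8]
t 14.85 pos [ 443.7 -149.7   82.8] rpy [-1.577 -0.009 -3.085] F [-0.4  0.2  0.7] -> xyz [-0.0028  0.0078  0.0037] dr [0.4 0.1 0.5]
```

>>> {"fn": "drive_tool", "kwargs": {
  "steps": [
    {"xyz": [-0.003,0,0.004],"dr": [0.4,0,0.5]},
    {"xyz": [-0.003,0.004,0.004],"dr": [0.4,0,0.5]},
    {"xyz": [-0.003,0.007,0.004],"dr": [0.4,0,0.5]},
    {"xyz": [-0.003,0.009,0.004],"dr": [0.4,0,0.5]}
  ]
}}

```text
t: 15.35
eef_pos: [448.0, -154.0, 75.0]
tcp_rot: [-1.569, 0.003, -3.085]
contact_force: [-3.4, 4.5, 22.4]
finger_gap: 0.7
```

The button is bottomed: z = 75.0 and 22 N against a 4 N spring. I'll hold briefly, then lift straight up.

>>> {"fn": "drive_tool", "kwargs": {
  "steps": [
    {"xyz": [0,0,0],"dr": [0,0,0]},
    {"xyz": [0,-0.02,0],"dr": [0,0,0]},
    {"xyz": [0,-0.06,0],"dr": [0,0,0]},
    {"xyz": [0,-0.12,0],"dr": [0,0,0]},
    {"xyz": [0,-0.18,0],"dr": [0,0,0]}
  ]
}}

```text
t: 15.98
eef_pos: [446.8, -153.3, 256.5]
tcp_rot: [-1.569, 0.002, -3.085]
contact_force: [0.6, -0.6, -0.6]
finger_gap: 0.1
```

>>> {"fn": "drive_tool", "kwargs": {
  "steps": [
    {"xyz": [0.02,-0.03,0],"dr": [0,0,0]},
    {"xyz": [0.02,-0.03,0],"dr": [0,0,0]},
    {"xyz": [0.02,-0.03,0],"dr": [0,0,0]}
  ]
}}

```text
t: 16.35
eef_pos: [426.4, -154.1, 285.3]
tcp_rot: [-1.57, 0.0, -3.086]
contact_force: [0.7, -0.1, -0.8]
finger_gap: 0.3
```

Run:
```python
from h import *
gp([-69,-58,130])
c=bot.get_calibration('wrist'); im=bot.snapshot('wrist')
cv2.imwrite('pics/w7.png',cv2.resize(im[40:260,100:400,::-1],None,fx=2.6,fy=2.6,interpolation=2))
for q,z in [('feed_button_top',80),('lid_press',122),('label_roll',50)]:
  for m in bot.mark_of(q,'wrist'): print(q,m['confidence'],m['point'], (K.T@(on_z(c,m['point'],z)-P)).round(1))
```

```text
now in printer [-89.2 -56.9 285.3]
t 16.35 pos [ 426.4 -154.1  285.3] rpy [-1.57   0.    -3.086] F [ 0.7 -0.1 -0.8] -> xyz [-0.0201  0.1553  0.001 ] dr [-0.  0. -0.]
feed_button_top 0.61 [320.9, 161.8] [-68.9 -57.1  80. ]
feed_button_top 0.21 [254.4, 104.5] [-12.8   8.2  80. ]
lid_press 0.96 [255.6, 104.8] [-14.4  -0.5 122. ]
```

View pics/w7.png

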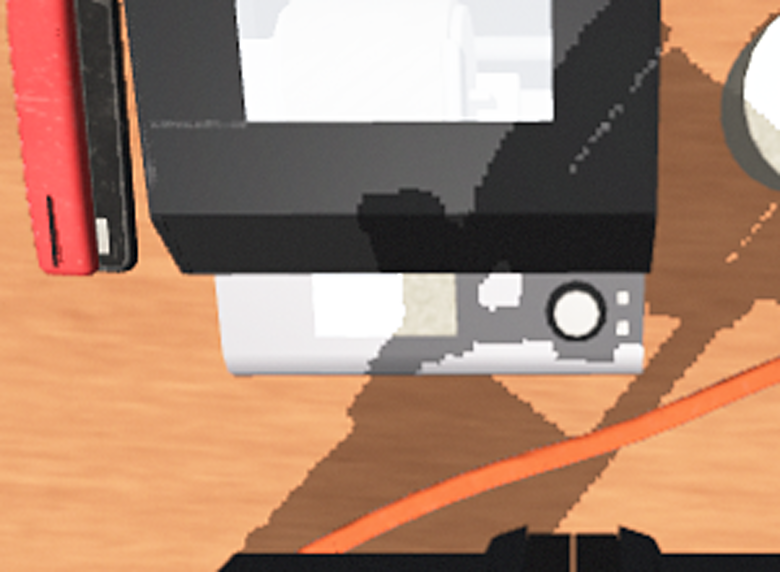

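The lid is flush on the deck and the button is up at crop (577,311). The roll shows through the window between the two guides, and nothing nearby has moved. Handing in.

```bash
python3 -c "
from plant import bot
print(bot.job_done())"
```

```text
the job is handed in; nothing more can be done
None
```

I pushed the guide up to the roll, shut and latched the lid, pressed the feed button and let it come up, then handed the job in. The run took about 16 s of the 64 s, and no verdict was reported.

- **Guide:** I pushed the tab until it stopped dead at 17 N. A network check afterwards put the roll at printer y ≈ 19.6 mm (snug is 18). An earlier one, at the end of the push, gave 16.8 mm.
- **Lid:** I swung it over along its arc and pressed it down at its shut height (fingertip at z = 122 mm, 32 N). In the last picture the press point was within about 1 mm of its shut position, and the lid sat flush on the deck.
- **Feed button:** I pressed it to z = 75 mm, which is the full 5 mm of travel, with 22 N. After lifting off it was seen in place, but its height was not measured, so "up again" is judged from the picture.
- **Surroundings:** no contact showed in the force readings away from the intended pushes. In the last pictures the spare roll, stapler and box cutter looked undisturbed, and the arm was clear of everything.

No final check failed. One move call was refused because a field was missing, and I resent it. I could not read the joint values directly, so the latch and the snug fit rest on forces, positions and pictures.

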